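# Find the loaded sample bottle by its weight and clamp it on the shaker

### The arm

A 6-joint arm with a two-finger parallel gripper is mounted at the origin on a cart in front of the work surface, level with it; the furniture and walls round the work are solid. World frame = base frame: x ahead of the robot, y to its left, z up, the work surface at z = 0. Lengths are in m, angles in rad, forces in N, time in s.
With the tool pointing down it reaches from about 0.15 to 0.775 m from the base axis. Payload 6.1 kg.
Tool frame: the origin (TCP) lies midway between the tips of the shut fingers; the grasp point (between the pads) lies 19 mm behind it (r.grip_depth is the distance from the TCP to the grasp point, in m); z points along the fingers, y is the line along which they close (so a half turn about z gives the same grasp; the last joint's range is limited). The gripper opens to 85 mm and grips with 20 to 120 N. Pads are 22 mm wide; open, the fingers measure 114 mm over their backs; the gripper's body (76 mm by 85 mm) begins 54 mm behind the grasp point. The pads swing forward as they close: fully open they stand 13 mm farther back than shut.
Start: joints at [1.123, 0.126, -0.04, 1.405, 0, 1.571], TCP at [0.227, 0.473, 0.195] pointing down, gripper open.
Joint ranges: [-2.72, 2.72], [-0.95, 1.95], [-1.27, 1.35], [-1.78, 2.02], [-1.46, 1.47], [-3.14, 3.14]. Speed limits (rad/s): [2.39, 2.39, 3.01, 3.14, 3.14, 3.14].

### API

Orientations are given as a rotation vector (axis times angle).
In Python, from workcell import r gives the robot as it stands.
- The arm moves only by the tool play_rows, never from a script. Its argument "commands" is text: rows parted by semicolons, each of 7 numbers parted by spaces: the finger opening in mm, from 0 to 85.4, then the shift along the world's x, y, z in mm, then the turn, a rotation vector about the world's x, y, z in degrees. In form: grip tx ty tz wx wy wz; .... A call has 1 to 12 rows; each row is the pose to reach, as a shift and turn from the pose commanded when the call began; what a row does not reach only later rows make up. A row lasts 1/8 s, in which the tool goes at most 62.5 mm and 10.7 degrees, less where a joint would pass 70% of its speed; a pose out of reach is approached as far as the arm can. A call with a gripper value outside its range is refused whole. The fingers move at their own pace and stop on an object; "force" is the grip in N (left out, the last holds). Time passes only in rows, so rows that repeat a pose let the fingers close. It gives the time, the measured TCP pose, the force, the opening and the grip force at its end, in the units of the state.
- r.get_obs(): the state, without advancing time (a new reading comes with each control period).
- r.grab_frame(name): name is "scene" or "top"; returns a dict with "frame" (480x640x3 uint8, red, green, blue), "fx", "fy", "cx", "cy" (pixels), "origin" and "attitude" of the camera in the world. Camera axes: x right, y down, z forward; pixel columns grow to the right and rows downward; lengths in m; the calibration is good to about 2 mm. A picture is of the moment at which its call begins. There is no depth.
- r.sign_off(): hands the job in; it is judged then, once.
The state is a dict: "time_s": time; "joint_pos": joint angles; "qvel": joint speeds; "effort": joint torques, N m; "tool_pos": TCP position; "tool_rot": TCP orientation; "force": force on the tool from outside, world axes, zero at the start; "torque": the same for the moment, N m; "opening": finger opening in m; "grip_force": force on a finger pad.
Only numpy, scipy, OpenCV 4.12 (cv2) and the standard library are available. Lean on these libraries where they do the work, as an engineer would, in place of code of your own. Each camera call takes 0.05 s, during which the arm holds its last target. There are 200 camera calls.

### The job

Three white sample bottles that look the same are on the bench, one of them fallen over; only one still has its stone inside, and only its weight tells which. Feel which one it is, and load that bottle upright into the shaker: slide it in between the fixed and the sprung bar until it stops against the back plate. Leave the two empty bottles standing upright on the worktop, and do not disturb the beaker, the wash bottle or the specimen cup.

Things in the scene. Friction and masses are not known exactly. Their poses are not given: they have to be found in the camera images.
- bottle_1: closed opaque white square bottle: body 56 x 56 mm, 104 mm high; round grey screw cap, 42 mm across, from 108 to 126 mm above the foot (126 mm over all). Origin: centre of the foot; z from foot to cap, x and y square to the flat sides. Weighs about 0.1 kg empty, 0.5 to 0.75 kg with the stone. At the start it stands on the worktop.
- bottle_2: closed opaque white square bottle: body 56 x 56 mm, 104 mm high; round grey screw cap, 42 mm across, from 108 to 126 mm above the foot (126 mm over all). Origin: centre of the foot; z from foot to cap, x and y square to the flat sides. Weighs about 0.1 kg empty, 0.5 to 0.75 kg with the stone. At the start it stands on the worktop.
- bottle_3: closed opaque white square bottle: body 56 x 56 mm, 104 mm high; round grey screw cap, 42 mm across, from 108 to 126 mm above the foot (126 mm over all). Origin: centre of the foot; z from foot to cap, x and y square to the flat sides. Weighs about 0.1 kg empty, 0.5 to 0.75 kg with the stone. At the start it lies fallen on a flat side, its axis 28 mm above the worktop.
- shaker: bench shaker, off, fixed: grey housing, 214 x 178 mm platform with a black mat, its top 56 mm above the worktop. Origin: centre of the underside; x from its front (knob, panel) to its back. On it: a fixed bar on two posts (at y = -28 to -38 mm), a sprung bar facing it (y = 18 to 28 mm at rest; bracket behind it to y = 80 mm), and an upright back stop plate 50 mm high, face at x = 75 mm.
- seat (a point): on the mat: centre of the foot of a clamped bottle whose flat sides lie against the fixed bar (28 mm to its -y) and the back stop (28 mm to its +x). The bars run along x past it, 84 to 108 mm above the worktop, gap at rest 46 mm, from 59 mm before it to 29 mm behind it; their flared lead-ins begin 98 mm before it. Axes as the shaker's.
- entry (a point): on the mat in front of the bars, 119 mm before the seat: a bottle set down here with its sides square to the bars is just clear of the lead-ins; from here it slides along the shaker's +x, wedging the sprung bar open, to the seat. Axes as the shaker's.
- clamp_bar (a joint): how far the sprung bar is pushed open along the shaker's +y: 0 m at rest, 0.010 m with a bottle held against the fixed bar, 0.022 m at most; its spring presses with 2 N at rest and 3 to 4 N when opened.
- beaker: bystander: clear beaker, 55 x 60 x 70 mm high, origin under its centre
- wash_bottle: bystander: white wash bottle with a bent spout, 59 mm wide, 178 mm high, origin near the centre of its underside
- specimen_cup: bystander: clear specimen cup with a screw lid, 68 mm wide, 72 mm high, origin under its centre
Not all that is in view belongs to the job. Leave any pink look-alike of the bottle_2 alone.

How it is judged:
At the end, for the whole second after the job is handed in: The heavy bottle stands upright (4.5 degrees) on the shaker's mat, within 5 mm of the back stop, between the bars (6 mm / 10 mm off the seat sideways), sprung bar open over 6 mm; the other two, each lighter than 2.5 N, stand upright at rest on the worktop (value of joint clamp_bar above 0.006 m and ((x of bottle_1 in the frame of seat between -0.005 and 0.004 m and y of bottle_1 in the frame of seat between -0.006 and 0.01 m and z of bottle_1 in the frame of seat below 0.004 m and angle between each of bottle_1, bottle_2, bottle_3's own z axis and vertical below 0.08 rad and linear speed of each of bottle_1, bottle_2, bottle_3 below 0.01 m/s and height (world z) of bottle_2 between -0.004 and 0.006 m and contact force between each of bottle_2, bottle_3 and anything else below 2.5 N and height (world z) of bottle_3 between -0.004 and 0.006 m) or (x of bottle_2 in the frame of seat between -0.005 and 0.004 m and y of bottle_2 in the frame of seat between -0.006 and 0.01 m and z of bottle_2 in the frame of seat below 0.004 m and angle between each of bottle_2, bottle_1, bottle_3's own z axis and vertical below 0.08 rad and linear speed of each of bottle_2, bottle_1, bottle_3 below 0.01 m/s and height (world z) of bottle_1 between -0.004 and 0.006 m and contact force between each of bottle_1, bottle_3 and anything else below 2.5 N and height (world z) of bottle_3 between -0.004 and 0.006 m) or (x of bottle_3 in the frame of seat between -0.005 and 0.004 m and y of bottle_3 in the frame of seat between -0.006 and 0.01 m and z of bottle_3 in the frame of seat below 0.004 m and angle between each of bottle_3, bottle_1, bottle_2's own z axis and vertical below 0.08 rad and linear speed of each of bottle_3, bottle_1, bottle_2 below 0.01 m/s and height (world z) of bottle_1 between -0.004 and 0.006 m and contact force between each of bottle_1, bottle_2 and anything else below 2.5 N and height (world z) of bottle_2 between -0.004 and 0.006 m))); the robot touches nothing.
It fails at once if the beaker is moved more than 30 mm (distance of beaker from where it was at the start of the episode above 0.03 m).
It fails at once if the wash bottle is moved more than 30 mm (distance of wash_bottle from where it was at the start of the episode above 0.03 m).
It fails at once if the specimen cup is moved more than 30 mm (distance of specimen_cup from where it was at the start of the episode above 0.03 m).
It also fails if it takes over 72 s, if anything falls off the work surface, if the arm or the gripper's body presses on something with over 40 N, if the wrist force passes 120 N, or if a joint passes its speed limit or range.

## Working session

There is one attempt and no reset: what is moved stays moved. The work goes in short steps, Python scripts to look and compute and a tool call to move; the robot and the scene stay as the last step left them, time stands still between calls to the robot, and variables do not carry over. Pictures are saved under pics/ and viewed, at most 10 in all, crops included, and the job is handed in when it is done.

Besides the shell and the picture viewer there is one more tool, called as name(argument=value, ...) on one line, values as JSON. play_rows: Moves the arm, as the interface text tells. Its arguments: {"type":"object","properties":{"commands":{"type":"string"},"force":{"type":"number"}},"required":["commands"]}

```bash
ls; mkdir -p pics; python3 - <<'E'
from workcell import r
import cv2,numpy as np
o=r.get_obs();print({k:np.round(v,3) for k,v in o.items()})
for n in("scene","top"):
    f=r.grab_frame(n);cv2.imwrite(f"pics/{n}0.png",f["frame"][:,:,::-1])
    print(n,{k:np.round(v,4).tolist() for k,v in f.items() if k!="frame"})
E
```

```text
pics
{'time_s': np.float64(0.0), 'joint_pos': array([ 1.123,  0.126, -0.041,  1.405,  0.   ,  1.571]), 'qvel': array([-0.001,  0.   , -0.001,  0.002, -0.001, -0.   ]), 'effort': array([ 1.0000e-03, -4.3591e+01,  3.5292e+01,  1.7000e-02,  0.0000e+00,
        0.0000e+00]), 'tool_pos': array([0.227, 0.473, 0.194]), 'tool_rot': array([-6.970e-01, -3.063e+00,  3.000e-03]), 'force': array([-0.747,  0.15 , -0.352]), 'torque': array([-0.011,  0.054, -0.022]), 'grip_force': np.float64(0.0), 'opening': np.float64(0.085)}
scene {'fx': 482.3748, 'fy': 482.3748, 'cx': 318.4291, 'cy': 234.0538, 'origin': [-0.1578, 0.7264, 0.6872], 'attitude': [-0.9697, 2.281, -1.1915]}
top {'fx': 624.1163, 'fy': 624.1163, 'cx': 318.0607, 'cy': 248.1304, 'origin': [0.3263, 0.0885, 1.5093], 'attitude': [-2.1427, 2.1355, -0.1516]}
```

View pics/scene0.png

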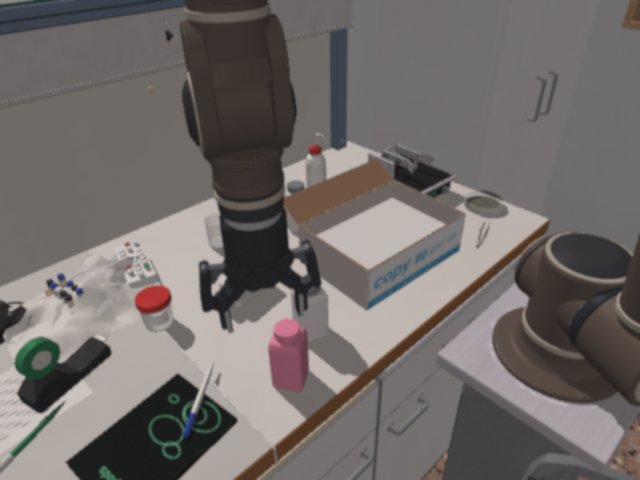

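View pics/top0.png

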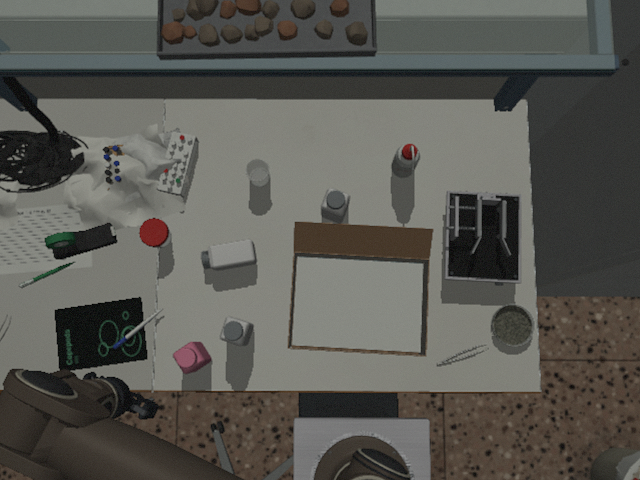

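Top view: white bottles standing at (335,203) and (236,331), the fallen one at (230,255) with its cap to the left. The pink look-alike is at (191,357), the cup at (154,233), the beaker at (259,175), the wash bottle at (405,160) and the shaker at (483,237). The three white ones fit the description; the pink one does not. I'll confirm in an enlarged crop.

```bash
python3 - <<'E'
import cv2,numpy as np
a=cv2.imread("pics/top0.png")
s=cv2.resize(a[180:295,435:530],None,fx=5,fy=5,interpolation=cv2.INTER_CUBIC)  #475x575
b=cv2.resize(a[180:385,160:265],None,fx=2.8,fy=2.8,interpolation=cv2.INTER_CUBIC)
b=b[:575]
b=np.vstack([b,np.zeros((575-b.shape[0],b.shape[1],3),np.uint8)])
cv2.imwrite("pics/c1.png",np.hstack([s,b]));print(s.shape,b.shape)
E
```

```text
(575, 475, 3) (575, 294, 3)
```

View pics/c1.png

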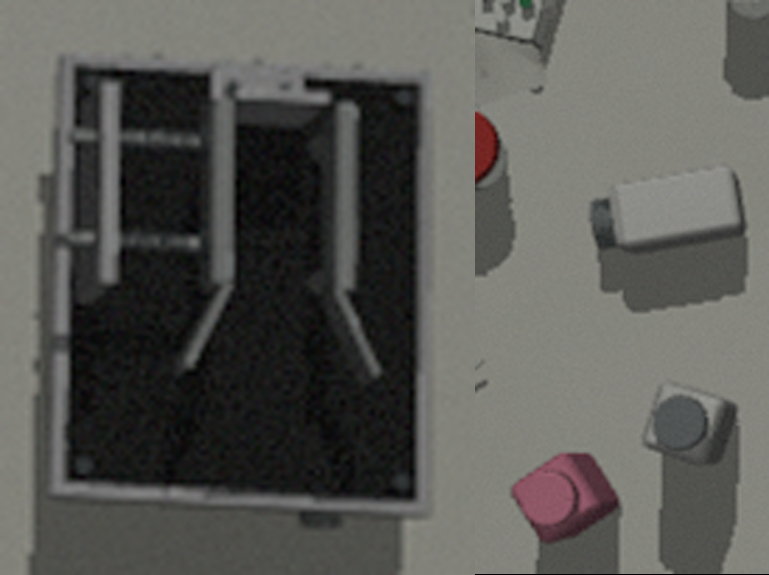

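The crop shows the shaker's knob at the bottom, so its +x points up the picture (roughly world +x). The fixed bar is on the right and the sprung bar with its bracket on the left. The fallen and near bottles are white with grey caps; the pink one is only the look-alike.

```bash
cat > h.py <<'E'
import cv2,numpy as np
from scipy.spatial.transform import Rotation as R
from workcell import r
def ray(f,p):
    d=np.array([(p[0]-f["cx"])/f["fx"],(p[1]-f["cy"])/f["fy"],1.]);return np.array(f["origin"]),R.from_rotvec(f["attitude"]).as_matrix()@d
def at(f,p,z):
    o,d=ray(f,p);return o+d*(z-o[2])/d[2]
def proj(f,X):
    c=R.from_rotvec(f["attitude"]).as_matrix().T@(np.array(X)-f["origin"]);return c[0]/c[2]*f["fx"]+f["cx"],c[1]/c[2]*f["fy"]+f["cy"]
def tri(f1,p1,f2,p2):
    (a,d),(b,e)=ray(f1,p1),ray(f2,p2);s=np.linalg.lstsq(np.c_[d,-e],b-a,rcond=None)[0]
    return (a+d*s[0]+b+e*s[1])/2,np.linalg.norm(a+d*s[0]-b-e*s[1])
E
python3 - <<'E'
from h import *
f=r.grab_frame("top");np.set_printoptions(precision=4,suppress=True)
S=lambda x,y:(x/5+435-.4,y/5+180-.4)
B=lambda x,y:((x-475)/2.8+160-.3,y/2.8+180-.3)
for n,p,z in [("TL",S(60,58),.056),("TR",S(427,75),.056),("BR",S(430,512),.056),("BL",S(53,492),.056),
 ("fixed bar in top",S(337,105),.108),("fixed in bot",S(335,288),.108),("spr top",S(235,95),.108),("spr bot",S(232,285),.108),("plateL",S(215,95),.106),("plateR",S(328,100),.106),
 ("capA",B(680,422),.126),("A tl",B(668,383),.104),("A tr",B(737,403),.104),("A br",B(715,464),.104),("A bl",B(645,440),.104),
 ("lie1",B(612,188),.056),("lie2",B(735,168),.056),("lie3",B(743,232),.028),("lie4",B(622,250),.056),("lie br",B(741,228),.056),("capC",B(601,222),.028),
 ("capB",(335.5,200),.126),("beaker",(259,172),.07),("wash",(409,152),.178),("cup",(154,233),.072),("boxTL",(294,222),.1),("boxBL",(290,348),.1),("boxBR",(427,354),.1),("boxTR",(433,230),.1),("pink",(187,357),.126)]:
    print(n,np.round(p,1),at(f,p,z)[:2])
# enlarged crop of bottle B for next view
a=f["frame"][170:240,300:440,::-1];cv2.imwrite("pics/c2.png",cv2.resize(a,None,fx=5.5,fy=5.5,interpolation=cv2.INTER_CUBIC))
E
```

```text
TL [446.6 191.2] [ 0.6847 -0.2039]
TR [520.  194.6] [ 0.6767 -0.378 ]
BR [520.6 282. ] [ 0.4681 -0.3702]
BL [445.2 278. ] [ 0.4769 -0.1951]
fixed bar in top [502.  200.6] [ 0.65   -0.3196]
fixed in bot [501.6 237.2] [ 0.5649 -0.3153]
spr top [481.6 198.6] [ 0.6546 -0.2731]
spr bot [481.  236.6] [ 0.5662 -0.2686]
plateL [477.6 198.6] [ 0.6551 -0.2644]
plateR [500.2 199.6] [ 0.6528 -0.3161]
capA [232.9 330.4] [0.3523 0.288 ]
A tl [228.6 316.5] [0.3837 0.3015]
A tr [253.3 323.6] [0.368  0.2459]
A br [245.4 345.4] [0.3197 0.2625]
A bl [220.4 336.8] [0.3384 0.3188]
lie1 [208.6 246.8] [0.549  0.3603]
lie2 [252.6 239.7] [0.5663 0.2568]
lie3 [255.4 262.6] [0.5155 0.2521]
lie4 [212.2 269. ] [0.4964 0.3503]
lie br [254.7 261.1] [0.5153 0.2508]
capC [204.7 259. ] [0.5238 0.374 ]
capB [335.5 200. ] [0.6465 0.0622]
beaker [259 172] [0.7272 0.2431]
wash [409 152] [ 0.7432 -0.0989]
cup [154 233] [0.579  0.4865]
boxTL [294 222] [0.6005 0.1572]
boxBL [290 348] [0.3144 0.1633]
boxBR [427 354] [ 0.3025 -0.1416]
boxTR [433 230] [ 0.5826 -0.1615]
pink [187 357] [0.2943 0.3872]
```

View pics/c2.png

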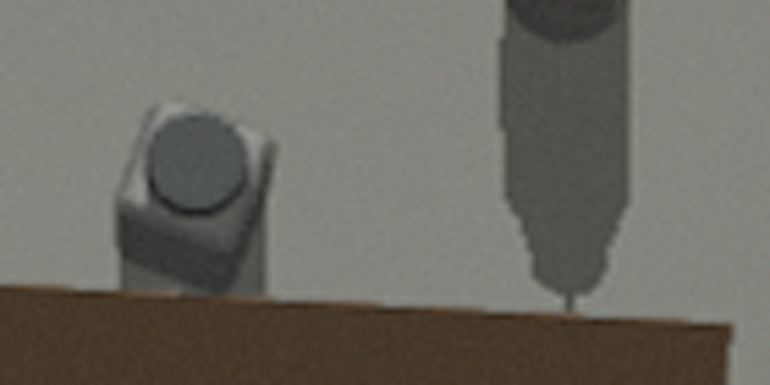

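B at (336,199) stands just behind the box's open brown flap, rotated by about 20°. Next I get the flap height from both views and compute the first tool pose for the fallen bottle.

```bash
python3 - <<'E'
from h import *
np.set_printoptions(precision=3,suppress=True)
f=r.grab_frame("top");g=r.grab_frame("scene")
print("flapL",tri(f,(294,222),g,(286,209)),"flapR",tri(f,(433,230),g,(387,167)))
print("boxcorner near-left", tri(f,(290,348),g,(368,263)),"cup",tri(f,(154,233),g,(153,298)))
for n,X in dict(C=(.53,.30,.03),Ccap=(.52,.374,.03),A=(.352,.288,.126),B=(.646,.062,.126),seat=(.62,-.29,.1)).items(): print(n,proj(g,X))
print(R.from_rotvec(r.get_obs()["tool_rot"]).as_matrix())
S=lambda x,y:(x/5.5+300-.4,y/5.5+170-.4)
for c in [(160,100),(272,140),(232,250),(118,205)]: print("B",at(f,S(*c),.104)[:2])
print(at(f,S(197,163),.126))
# fallen bottle segmentation
gray=cv2.cvtColor(f["frame"],cv2.COLOR_RGB2GRAY).astype(int)
sub=gray[225:290,195:270];print(np.round(cv2.resize(sub.astype(np.float32),(25,13),interpolation=cv2.INTER_AREA)).astype(int))
E
```

```text
flapL (array([0.591, 0.151, 0.119]), np.float64(0.015235868402818705)) flapR (array([ 0.568, -0.166,  0.12 ]), np.float64(0.027306838404042057))
boxcorner near-left (array([0.317, 0.164, 0.12 ]), np.float64(0.0051265457008707604)) cup (array([0.58 , 0.489, 0.067]), np.float64(0.0019585018215530917))
C (np.float64(249.90715181543044), np.float64(280.61929021347487))
Ccap (np.float64(223.45246975002163), np.float64(299.3721960123492))
A (np.float64(308.7803946807388), np.float64(281.5706154767145))
B (np.float64(296.17878990354734), np.float64(184.33055710079088))
seat (np.float64(395.9466435642888), np.float64(153.12955348402517))
[[-0.901  0.433 -0.   ]
 [ 0.433  0.901 -0.001]
 [-0.    -0.001 -1.   ]]
B [0.68  0.078]
B [0.663 0.031]
B [0.616 0.047]
B [0.635 0.095]
[0.648 0.062 0.126]
[[132 132 132 132 131 131 131 131 132 131 131 131 132 132 131 131 131 131
  131 131 131 131 131 131 130]
 [132 131 132 131 131 131 131 132 131 132 132 132 131 131 130 130 131 131
  131 131 131 131 131 131 131]
 [132 132 132 131 132 131 132 131 132 132 131 132 132 131 130 131 131 131
  130 131 131 130 130
[... 360 characters left out ...]
39 139 139 139 138 139 138 139 139 139
  136 110  97 132 131 131 131]
 [131 133  86  60  66 118 138 138 138 136 133 126 120 112 105  96  87  79
   72  64  90 132 131 131 132]
 [131 132 116  54  56  84  89  82  74  68  66  66  66  67  69  72  75  78
   80  81  88 132 131 131 131]
 [132 131 128  84  81  81  80  78  80  80  82  81  81  81  81  82  81  81
   81  81  89 133 132 131 131]
 [131 132 133  92  81  81  82  81  81  81  80  81  81  82  82  81  82  82
   82  82  94 133 132 132 132]
 [131 132 132  97  85  89  81  81  81  81  81  81  82  82  81  82  82  82
   81  81 110 132 133 132 132]
 [131 131 131 131 132 130  87  81  82  81  80  85  85  91  96 101 106 113
  127 129 132 132 132 132 132]]
```

```bash
cat >> h.py <<'E'
def Rt(y,z):
    y,z=np.array(y,float),np.array(z,float);y/=np.linalg.norm(y);z/=np.linalg.norm(z);return np.c_[np.cross(y,z),y,z]
def move(P,M,src=None):
    "shift mm and turn deg from the present pose to TCP P, rotation M"
    o=r.get_obs() if src is None else src
    return np.round((np.array(P)-o["tool_pos"])*1e3),np.round(np.degrees((R.from_matrix(M)*R.from_rotvec(o["tool_rot"]).inv()).as_rotvec()),1)
E
python3 - <<'E'
from h import *
t=np.radians(100);a=np.array([np.cos(t),np.sin(t),0]);L=np.radians(40)
tz=-np.cos(L)*np.array([0,0,1])-np.sin(L)*a
ft=np.array([.541,.254,.030]);G=ft+.078*a
M=Rt([np.sin(t),-np.cos(t),0],tz);T=G+.020*tz
print(T,tz*100, move(T-.11*tz,M),move(T,M))
E
```

```text
[0.52968782 0.31815456 0.01467911] [ 11.1618897  -63.30222216 -76.60444431] (array([290., -85., -96.]), array([-33. , -25.1, -52. ])) (array([ 302., -155., -180.]), array([-33. , -25.1, -52. ]))
```

play_rows(commands="85 50 -20 60 -33 -25.1 -52; 85 100 -40 60 -33 -25.1 -52; 85 150 -60 60 -33 -25.1 -52; 85 200 -85 60 -33 -25.1 -52; 85 250 -85 40 -33 -25.1 -52; 85 290 -85 0 -33 -25.1 -52; 85 290 -85 -20 -33 -25.1 -52; 85 290 -85 -40 -33 -25.1 -52; 85 290 -85 -60 -33 -25.1 -52", force=40)

```text
time_s: 1.38
tool_pos: [0.5175, 0.3883, 0.1328]
tool_rot: [1.633, 1.948, -0.596]
force: [0.3, -0.2, 0.8]
opening: 0.0852
grip_force: 0.0
```

```bash
python3 - <<'E'
from h import *
f=r.grab_frame("top");g=r.grab_frame("scene")
a=cv2.resize(f["frame"][190:370,120:280,::-1],None,fx=2.4,fy=2.4,interpolation=cv2.INTER_CUBIC)
b=cv2.resize(g["frame"][170:400,170:350,::-1],None,fx=2.2,fy=2.2,interpolation=cv2.INTER_CUBIC)
h=max(a.shape[0],b.shape[0]);p=lambda m:cv2.copyMakeBorder(m,0,h-m.shape[0],0,0,cv2.BORDER_CONSTANT)
c=np.hstack([p(a),p(b)]);print(c.shape);cv2.imwrite("pics/c3.png",c)
E
```

```text
(506, 780, 3)
```

View pics/c3.png

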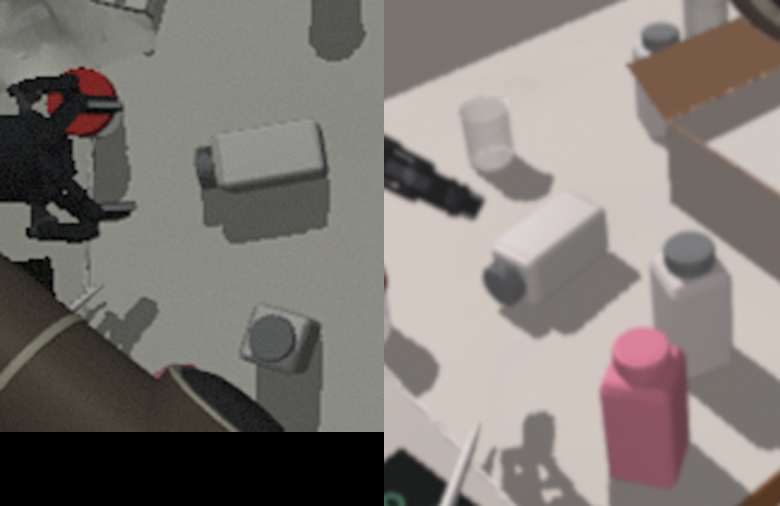

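The fallen bottle is clearly seen in both views: cap (205,167) and (505,283) in the crop. A's cap is at (272,338) and (689,245), B's scene cap at (660,35) behind the flap. I'll triangulate.

```bash
python3 - <<'E'
from h import *
np.set_printoptions(precision=4,suppress=True)
f=r.grab_frame("top");g=r.grab_frame("scene")
T=lambda x,y:(120+x/2.4-.3,190+y/2.4-.3);S=lambda x,y:(170+(x-384)/2.2-.3,170+y/2.2-.3)
for n,p,q in [("capA",(272,338),(689,245)),("C foot hi",(318,122),(567,193)),("C foot lo",(326,172),(606,208)),("C cap hi",(212,140),(495,243)),("C cap lo",(219,190),(535,258))]:
    print(n,*tri(f,T(*p),g,S(*q)),at(f,T(*p),.056)[:2])
print("capB",tri(f,(335.4,199.2),g,S(660,35)))
print("flapL",tri(f,(294,222),g,S(628,65)))
E
```

```text
capA [0.3524 0.288  0.1268] 0.001028485230206015 [0.3534 0.2978]
C foot hi [0.5665 0.2598 0.0506] 0.003929829873971101 [0.5643 0.2576]
C foot lo [0.5161 0.2502 0.0542] 0.003322754594513706 [0.5147 0.2488]
C cap hi [0.5456 0.3609 0.0578] 0.0008356824776907775 [0.5461 0.3616]
C cap lo [0.4951 0.351  0.0643] 0.0017081725661492171 [0.4967 0.3532]
capB (array([0.6495, 0.0624, 0.1213]), np.float64(0.0001902957367662234))
flapL (array([0.5917, 0.1548, 0.1447]), np.float64(0.0005202180009163411))
```

play_rows(commands="85 0 0 -35 0 0 0; 85 4 -23 -63 0 0 0; 85 8 -46 -91 0 0 0; 85 12 -70 -119 0 0 0; 85 12 -70 -119 0 0 0; 45 12 -70 -119 0 0 0; 45 12 -70 -119 0 0 0; 45 12 -70 -119 0 0 0; 45 12 -70 -119 0 0 0")

```text
time_s: 2.7
tool_pos: [0.5301, 0.3201, 0.0181]
tool_rot: [1.633, 1.949, -0.588]
force: [0.0, 2.5, 6.6]
opening: 0.0549
grip_force: 42.5
```

play_rows(commands="45 0 0 25 0 0 0; 45 0 0 60 0 0 0; 45 0 -20 100 0 0 0; 45 0 -30 140 0 0 0; 45 0 -30 140 0 0 0; 45 0 -30 140 0 0 0; 45 0 -30 140 0 0 0")

```text
time_s: 3.58
tool_pos: [0.5289, 0.2885, 0.1547]
tool_rot: [1.632, 1.949, -0.596]
force: [0.7, 0.3, -1.1]
opening: 0.0547
grip_force: 42.4
```

C reads about 1 N, so it is empty. Now I stand it up.

```bash
python3 - <<'E'
from h import *
t=np.radians(100);L=np.radians(40);o=r.get_obs()
ax=np.array([np.sin(t),-np.cos(t),0]);M0=R.from_rotvec(o["tool_rot"])
M=(R.from_rotvec([0,0,np.radians(-60)])*R.from_rotvec(ax*np.pi/2)*M0).as_matrix()
tz=M[:,2];T=np.array([.53,.30,.078])+.020*tz
print(tz,M[:,1],T,move(T,M),o["joint_pos"])
E
```

```text
[ 0.58665171  0.49201978 -0.64323892] [ 0.64367303 -0.76529881  0.00166304] [0.54173303 0.3098404  0.06513522] (array([ 13.,  21., -90.]), array([ 87.8, -32. , -46.7])) [ 0.7922535   0.61854394  0.36830362  1.77324437 -0.5520985   2.31672166]
```

play_rows(commands="45 0 0 40 87.8 -32 -46.7; 45 13 21 40 87.8 -32 -46.7; 45 13 21 40 87.8 -32 -46.7; 45 13 21 40 87.8 -32 -46.7; 45 13 21 40 87.8 -32 -46.7; 45 13 21 40 87.8 -32 -46.7; 45 13 21 40 87.8 -32 -46.7; 45 13 21 40 87.8 -32 -46.7; 45 13 21 40 87.8 -32 -46.7; 45 13 21 40 87.8 -32 -46.7; 45 13 21 0 87.8 -32 -46.7; 45 13 21 -40 87.8 -32 -46.7")

```text
time_s: 5.08
tool_pos: [0.5411, 0.3086, 0.1139]
tool_rot: [-2.456, -0.894, -1.145]
force: [0.4, -0.7, -1.7]
opening: 0.0548
grip_force: 42.7
```

```bash
python3 - <<'E'
from h import *
o=r.get_obs();M=R.from_rotvec(o["tool_rot"]).as_matrix();print(M.round(3),o["joint_pos"],o["force"],o["tool_pos"])
g=r.grab_frame("scene");cv2.imwrite("pics/s4.png",cv2.resize(g["frame"][150:350,130:400,::-1],None,fx=2.5,fy=2.5,interpolation=cv2.INTER_CUBIC))
E
```

```text
[[ 0.493  0.642  0.588]
 [ 0.414 -0.767  0.49 ]
 [ 0.765  0.002 -0.643]] [ 0.39886964 -0.24686645 -0.95613352  0.01183488  0.22561252  2.94507077] [ 0.38339071 -0.7025916  -1.7126077 ] [0.54114508 0.30859524 0.11387222]
```

View pics/s4.png

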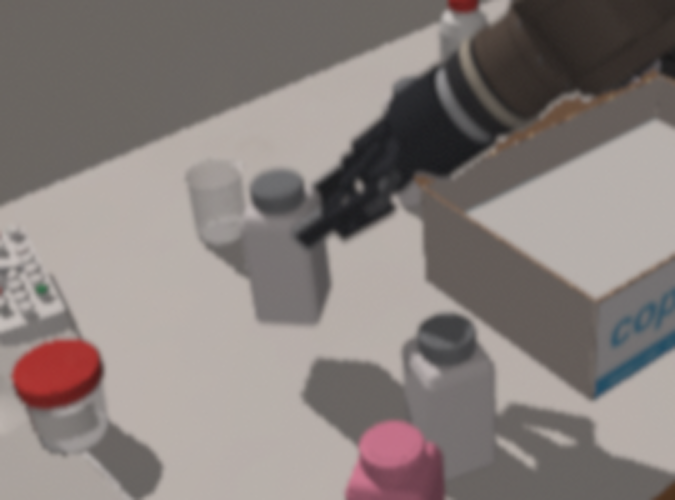

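C hangs upright above the worktop at about (285,270) in the crop. I lower it until there is contact.

play_rows(commands="45 0 0 -25 0 0 0; 45 0 0 -40 0 0 0; 45 0 0 -44 0 0 0; 45 0 0 -46 0 0 0; 45 0 0 -46 0 0 0")

```text
time_s: 5.75
tool_pos: [0.5427, 0.3094, 0.0709]
tool_rot: [-2.455, -0.894, -1.148]
force: [0.3, 0.2, -0.3]
opening: 0.0545
grip_force: 42.7
```

play_rows(commands="45 0 0 -2 0 0 0; 45 0 0 -3 0 0 0; 45 0 0 -3 0 0 0")

```text
time_s: 6.12
tool_pos: [0.5423, 0.3092, 0.0671]
tool_rot: [-2.455, -0.894, -1.147]
force: [0.2, -0.7, -0.7]
opening: 0.055
grip_force: 42.7
```

play_rows(commands="45 0 0 -2 0 0 0; 45 0 0 -2 0 0 0; 45 0 0 -3 0 0 0; 45 0 0 -3 0 0 0")

```text
time_s: 6.62
tool_pos: [0.5438, 0.31, 0.0667]
tool_rot: [-2.452, -0.893, -1.152]
force: [-3.6, -3.5, 7.5]
opening: 0.0544
grip_force: 43.8
```

play_rows(commands="45 0 0 2 0 0 0; 62 0 0 2 0 0 0; 85 0 0 2 0 0 0; 85 0 0 2 0 0 0; 85 -6 -5 8 0 0 0; 85 -18 -15 21 0 0 0; 85 -41 -34 47 0 0 0; 85 -70 -59 80 0 0 0; 85 -95 -80 125 0 0 0; 85 -95 -80 165 0 0 0")

```text
time_s: 7.88
tool_pos: [0.4455, 0.2277, 0.2313]
tool_rot: [-2.455, -0.892, -1.15]
force: [0.6, 0.8, 1.0]
opening: 0.0849
grip_force: 0.0
```

```bash
python3 - <<'E'
from h import *
np.set_printoptions(precision=4,suppress=True)
o=r.get_obs();print(o["tool_pos"],o["joint_pos"],o["force"])
f=r.grab_frame("top")
cv2.imwrite("pics/t5.png",cv2.resize(f["frame"][190:390,160:280,::-1],None,fx=3,fy=3,interpolation=cv2.INTER_CUBIC))
# A: corners -> yaw; move pose for grasp above A
e=[.3837-.3384,.3015-.3188];e2=[.368-.3197,.2459-.2625]; print("A yaw",np.degrees(np.arctan2(e[1],e[0])),np.degrees(np.arctan2(e2[1],e2[0])),np.degrees(np.arctan2(.3837-.368,-.2459+.3015))) 
for th in (-20,70,160,-110):
    t=np.radians(th);M=Rt([np.cos(t),np.sin(t),0],[0,0,-1])
    print(th,move([.3525,.288,.22],M))
E
```

```text
[0.4455 0.2277 0.2313] [ 0.2548 -0.6186 -0.8633  0.5002  0.3319  2.846 ] [0.6439 0.8401 1.0296]
A yaw -20.901779494874937 -18.967092464229566 15.768305372676856
-20 (array([-96.,  59., -20.]), array([-41.7,  29.7,  27.9]))
70 (array([-96.,  59., -20.]), array([-59.7, -10. , 110.7]))
160 (array([-96.,  59., -20.]), array([  39.1,   54.9, -137.4]))
-110 (array([-96.,  59., -20.]), array([ -8.8,  52.2, -56. ]))
```

View pics/t5.png

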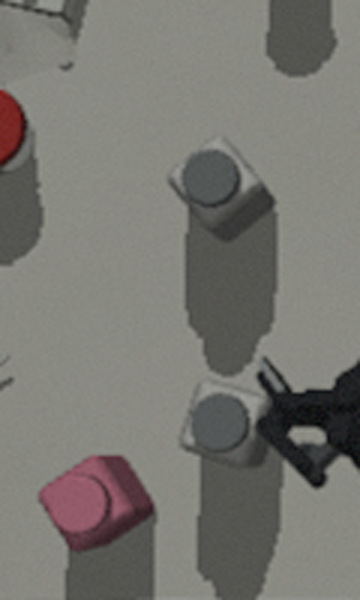

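C stands upright at crop (211,180). Next I weigh A, with the fingers along heading -19°.

play_rows(commands="85 -20 10 10 -42.5 29.2 29; 85 -50 30 10 -42.5 29.2 29; 85 -93 60 10 -42.5 29.2 29; 85 -93 60 10 -42.5 29.2 29; 85 -93 60 10 -42.5 29.2 29; 85 -93 60 0 -42.5 29.2 29; 85 -93 60 -40 -42.5 29.2 29; 85 -93 60 -40 -42.5 29.2 29")

```text
time_s: 8.93
tool_pos: [0.3527, 0.2881, 0.1865]
tool_rot: [2.546, 1.821, -0.029]
force: [-0.4, 0.2, 1.4]
opening: 0.0847
grip_force: 0.0
```

```bash
python3 - <<'E'
from h import *
o=r.get_obs();print(R.from_rotvec(o["tool_rot"]).as_matrix().round(3),o["joint_pos"])
t=np.radians(-19);M=Rt([np.cos(t),np.sin(t),0],[0,0,-1]);print(move([.3525,.288,.068],M))
E
```

```text
[[ 0.323  0.946 -0.009]
 [ 0.946 -0.323 -0.02 ]
 [-0.021 -0.002 -1.   ]] [ 0.69181451  0.01200206 -0.18149154  1.39658019 -0.00952979  2.59161334]
(array([  -0.,   -0., -118.]), array([ 1.1, -0.5, -0.2]))
```

Unloaded reading here is +1.4 N.

play_rows(commands="85 0 0 -50 1.1 -0.5 0; 85 0 0 -100 1.1 -0.5 0; 85 0 0 -118 1.1 -0.5 0; 85 0 0 -118 1.1 -0.5 0; 45 0 0 -118 1.1 -0.5 0; 45 0 0 -118 1.1 -0.5 0; 45 0 0 -118 1.1 -0.5 0; 45 0 0 -118 1.1 -0.5 0; 45 0 0 -108 1.1 -0.5 0; 45 0 0 -98 1.1 -0.5 0; 45 0 0 -98 1.1 -0.5 0; 45 0 0 -98 1.1 -0.5 0")

```text
time_s: 10.42
tool_pos: [0.3545, 0.2892, 0.0912]
tool_rot: [2.555, 1.827, 0.01]
force: [0.3, 0.1, -0.1]
opening: 0.0448
grip_force: 0.0
```

```bash
python3 - <<'E'
from h import *
f=r.grab_frame("top");g=r.grab_frame("scene")
a=cv2.resize(f["frame"][200:390,160:290,::-1],None,fx=2.6,fy=2.6,interpolation=cv2.INTER_CUBIC)
b=cv2.resize(g["frame"][190:390,210:380,::-1],None,fx=2.47,fy=2.47,interpolation=cv2.INTER_CUBIC)
c=np.hstack([a,b[:a.shape[0]]]) if b.shape[0]>=a.shape[0] else np.hstack([a[:b.shape[0]],b]);print(c.shape,a.shape);cv2.imwrite("pics/c6.png",c)
E
```

```text
(494, 758, 3) (494, 338, 3)
```

View pics/c6.png

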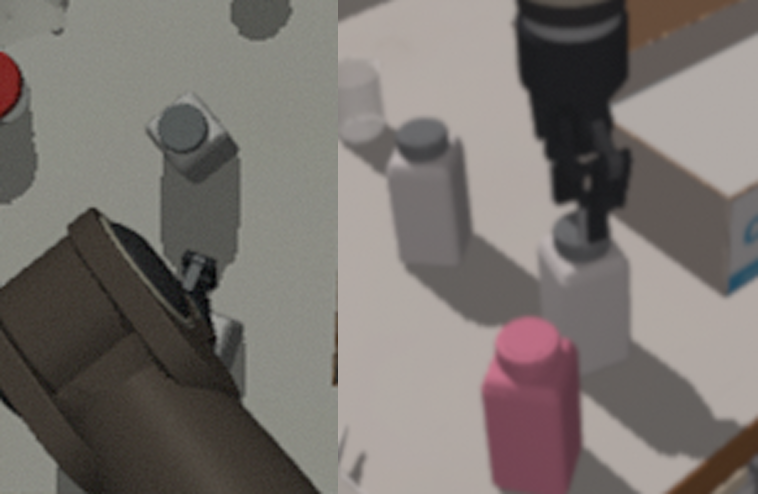

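A is still standing and the fingers are closed round its cap at crop (582,235): the grip rode up off the body. I'll open and regrip lower and firmer.

play_rows(commands="85 0 0 5 0 0 0; 85 0 0 5 0 0 0; 85 0 0 5 0 0 0; 85 0 0 5 0 0 0; 85 -1 0 -15 0 0 0; 85 -2 -1 -29 0 0 0; 85 -2 -1 -29 0 0 0; 85 -2 -1 -29 0 0 0; 40 -2 -1 -29 0 0 0; 40 -2 -1 -29 0 0 0; 40 -2 -1 -29 0 0 0; 40 -2 -1 -29 0 0 0", force=60)

```text
time_s: 12.02
tool_pos: [0.3521, 0.2895, 0.0643]
tool_rot: [-2.553, -1.826, -0.012]
force: [-4.8, -0.2, 14.9]
opening: 0.0408
grip_force: 41.6
```

play_rows(commands="40 0 0 0 0 0 0; 40 0 0 0 0 0 0")

```text
time_s: 12.28
tool_pos: [0.3521, 0.2895, 0.0643]
tool_rot: [-2.553, -1.826, -0.012]
force: [-5.1, -0.1, 13.5]
opening: 0.0408
grip_force: 41.6
```

```bash
python3 - <<'E'
from h import *
f=r.grab_frame("top");g=r.grab_frame("scene")
for P in [(.3545,.2892,.0912),(.3525,.288,.126),(.3525,.288,.108),(.3525,.288,.104)]:
    u,v=proj(g,P);print("c6 px",338+(u-210)*2.47,(v-190)*2.47)
b=cv2.resize(g["frame"][240:360,240:380,::-1],None,fx=4.5,fy=4.5,interpolation=cv2.INTER_CUBIC)
for P,c in [((.3521,.2895,.0643),(0,0,255)),((.3525,.288,.126),(0,255,0))]:
    u,v=proj(g,P);cv2.circle(b,(int((u-240)*4.5),int((v-240)*4.5)),3,c,-1)
cv2.imwrite("pics/c7.png",b);print(b.shape,r.get_obs()["joint_pos"],r.get_obs()["torque"])
E
```

```text
c6 px 580.1235903744512 261.2050751400387
c6 px 581.5277528892042 225.86668126614543
c6 px 582.353443002034 244.61119016586923
c6 px 582.5343587208395 248.718271319627
(540, 630, 3) [ 6.86399703e-01  2.37087801e-02 -4.40006672e-01  1.09898156e+00
  2.25296099e-03  2.58611051e+00] [0.08104985 1.52797364 0.00946118]
```

View pics/c7.png

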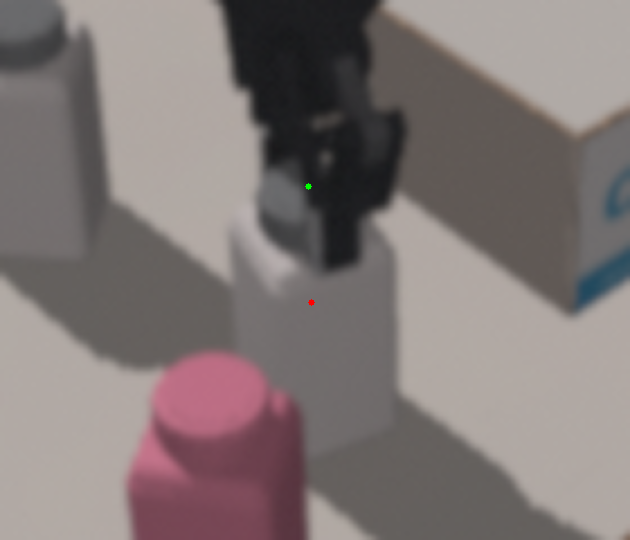

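The finger tip, at crop (340,268), is on A's shoulder and the pads hold the cap: opening 41 mm against a cap of 42 mm. A small lift will weigh it in this grip.

play_rows(commands="38 0 0 8 0 0 0; 38 0 0 16 0 0 0; 38 0 0 26 0 0 0; 38 0 0 26 0 0 0; 38 0 0 26 0 0 0; 38 0 0 26 0 0 0")

```text
time_s: 13.12
tool_pos: [0.3521, 0.288, 0.0876]
tool_rot: [2.555, 1.827, 0.008]
force: [-0.1, -0.1, -6.5]
opening: 0.0403
grip_force: 62.1
```

```bash
python3 - <<'E'
from h import *
np.set_printoptions(precision=3,suppress=True)
o=r.get_obs();print(o["force"],o["torque"],R.from_rotvec(o["tool_rot"]).as_matrix())
g=r.grab_frame("scene");cv2.imwrite("pics/s8.png",g["frame"][:,:,::-1])
a=cv2.imread("pics/scene0.png")
# vertical profile of body brightness along a column under bottle A
for u in (300,305,310,315,320): print(u,g["frame"][285:350:3,u].mean(1).round().astype(int))
E
```

```text
[-0.132 -0.07  -6.5  ] [ 0.02   0.01  -0.011] [[ 0.323  0.946  0.004]
 [ 0.946 -0.323  0.003]
 [ 0.004  0.003 -1.   ]]
300 [150 171 154 135 113 112 113 112 111 111 111 110 110 111 118 107  82  81
  82  80  78  77]
305 [ 79 128 125 116 112 111 110 111 110 110 110 110 110 110 108  88  76  73
  70  69  69  69]
310 [ 79  84 107 112 111 110 110 110 110 110 110 110 110 109 110 109  97  97
  96  98 116 157]
315 [ 29  47 108 110 110 110 110 110 110 110 110 110 109 109 110 101  96  96
  97  96  97  97]
320 [ 78  99 111 110 110 110 110 109 110 109 109 108 108 109 105  96  96  97
  97  97  97  96]
```

A weighs about 7 N, so A has the stone. Before carrying it I check where the finger tips really are relative to the reported TCP.

```bash
python3 - <<'E'
from h import *
g=r.grab_frame("scene")
for z in (.08,.09,.1,.11,.12,.13): print(z,np.round(proj(g,(.352-.020,.288+.007,z)),1),np.round(proj(g,(.352-.033,.288+.011,z)),1),np.round(proj(g,(.352,.288,z)),1))
# cap in hand: bottle bottom corner row near u=310 
for v in range(258,296,3): print(v,g["frame"][v,288:330:3].mean(1).round().astype(int))
E
```

```text
0.08 [314.2 307.7] [317.4 312.3] [309.6 300.6]
0.09 [314.  303.6] [317.3 308.2] [309.4 296.6]
0.1 [313.9 299.5] [317.2 304.1] [309.3 292.5]
0.11 [313.7 295.3] [317.  299.9] [309.1 288.3]
0.12 [313.5 291.1] [316.9 295.6] [308.9 284.1]
0.13 [313.4 286.8] [316.8 291.3] [308.7 279.9]
258 [169 169 167 102  38  32  33  38  36  30  31  46  52  36]
261 [169 169 168 126  30  28  31  30  41  27  29  40  46  31]
264 [168 169 168 129  29  35  35  34  65  26  27  38  36  33]
267 [169 168 168 138  78  68  50  30  38  26  27  29  28  42]
270 [169 169 169 136 106 100  63  29  28  27  26  30  27  56]
273 [169 169 168 117 106 106  95  33  30  28  31  30  30  69]
276 [169 170 176 109  98 102  97  74  36  29  29  58  76  89]
279 [169 160 173 117  69  79  78  86  37  30  32  92 104  91]
282 [168 142 159 158  80  66  67  84  42  29  34  95 109 131]
285 [169 131 144 166 150  94  76  82  41  28  33 104 116 132]
288 [170 133 121 153 171 166 117  91  52  47  73 110 114 116]
291 [170 138 115 130 154 138 121 112 102 108 111 111 110 116]
294 [170 143 114 115 134 123 115 112 112 110 110 110 110 115]
```

A's finger tips sit about 35 mm behind the reported TCP, so the first grip only caught the rounded shoulder. I set A down, open, and go deeper stepwise while watching the force.

play_rows(commands="38 0 0 -14 0 0 0; 38 0 0 -20 0 0 0; 38 0 0 -23 0 0 0; 85 0 0 -22 0 0 0; 85 0 0 -10 0 0 0; 85 0 0 -10 0 0 0; 85 0 0 -10 0 0 0; 85 0 0 -18 0 0 0; 85 0 0 -26 0 0 0; 85 0 0 -26 0 0 0")

```text
time_s: 14.48
tool_pos: [0.3516, 0.2876, 0.0609]
tool_rot: [2.555, 1.827, 0.006]
force: [-0.6, 0.1, 0.2]
opening: 0.0851
grip_force: 0.0
```

play_rows(commands="85 0 0 -4 0 0 0; 85 0 0 -8 0 0 0; 85 0 0 -8 0 0 0")

```text
time_s: 14.85
tool_pos: [0.3521, 0.2881, 0.0537]
tool_rot: [2.555, 1.827, 0.008]
force: [-0.4, -0.3, -0.2]
opening: 0.085
grip_force: 0.0
```

play_rows(commands="85 0 0 -4 0 0 0; 85 0 0 -8 0 0 0; 85 0 0 -8 0 0 0")

```text
time_s: 15.22
tool_pos: [0.352, 0.288, 0.0457]
tool_rot: [2.555, 1.827, 0.008]
force: [0.5, -0.8, -0.3]
opening: 0.0848
grip_force: 0.0
```

play_rows(commands="85 0 0 -4 0 0 0; 85 0 0 -8 0 0 0; 85 0 0 -8 0 0 0")

```text
time_s: 15.6
tool_pos: [0.352, 0.288, 0.0377]
tool_rot: [2.555, 1.827, 0.008]
force: [0.3, -0.3, 0.7]
opening: 0.0847
grip_force: 0.0
```

The palm still doesn't touch, so the whole tool sits higher than reported. I grip here.

play_rows(commands="40 0 0 0 0 0 0; 40 0 0 0 0 0 0; 40 0 0 0 0 0 0; 40 0 0 0 0 0 0; 40 0 0 0 0 0 0", force=70)

```text
time_s: 16.23
tool_pos: [0.3527, 0.2888, 0.0387]
tool_rot: [-2.555, -1.827, -0.011]
force: [-0.6, -0.1, 5.0]
opening: 0.0549
grip_force: 75.7
```

play_rows(commands="40 0 0 10 0 0 0; 40 0 0 25 0 0 0; 40 0 0 25 0 0 0; 40 0 0 25 0 0 0")

```text
time_s: 16.73
tool_pos: [0.3522, 0.2881, 0.0629]
tool_rot: [2.555, 1.827, 0.008]
force: [-0.4, -0.4, -6.0]
opening: 0.0547
grip_force: 75.2
```

play_rows(commands="40 0 0 50 0 0 0; 40 0 0 100 0 0 0; 40 0 0 150 0 0 0; 40 10 -10 197 0 0 5; 40 30 -60 197 0 0 10; 40 50 -110 197 0 0 16.3; 40 70 -160 197 0 0 16.3; 40 90 -210 197 0 0 16.3; 40 105 -260 197 0 0 16.3; 40 120 -310 197 0 0 16.3; 40 130 -360 197 0 0 16.3; 40 140 -410 197 0 0 16.3")

```text
time_s: 18.23
tool_pos: [0.4922, -0.1235, 0.2594]
tool_rot: [-2.27, -2.17, -0.008]
force: [0.3, 1.1, -4.6]
opening: 0.0549
grip_force: 80.2
```

```bash
python3 - <<'E'
from h import *
t=np.radians(-2.6);M=Rt([np.cos(t),np.sin(t),0],[0,0,-1]);print(move([.5026,-.2838,.13],M),r.get_obs()["joint_pos"])
E
```

```text
(array([  10., -160., -129.]), array([-0.3,  0.1, -0. ])) [-0.24924697  0.10083195  0.07289911  1.54162568  0.00527685  1.36650978]
```

play_rows(commands="40 3 -50 0 0 0 0; 40 6 -100 0 0 0 0; 40 10 -140 0 0 0 0; 40 10 -160 0 0 0 0; 40 10 -160 0 0 0 0; 40 10 -160 -50 0 0 0; 40 10 -160 -100 0 0 0; 40 10 -160 -130 0 0 0; 40 10 -160 -130 0 0 0; 40 10 -160 -130 0 0 0")

```text
time_s: 19.48
tool_pos: [0.5031, -0.2814, 0.1318]
tool_rot: [2.269, 2.172, 0.01]
force: [0.7, -0.2, -5.6]
opening: 0.0543
grip_force: 82.1
```

```bash
python3 - <<'E'
from h import *
f=r.grab_frame("top");o=r.get_obs();print(o["tool_pos"],o["force"])
a=cv2.resize(f["frame"][175:315,420:540,::-1],None,fx=4.2,fy=4.2,interpolation=cv2.INTER_CUBIC)
ex=np.array([np.cos(np.radians(2.6)),-np.sin(np.radians(2.6)),0]);ey=np.array([ex[1]*-1,ex[0],0])
s=np.array([.6245,-.2893,0])
q=lambda P:tuple(int(v) for v in ((proj(f,P)[0]-420)*4.2,(proj(f,P)[1]-175)*4.2))
for P in [s-.059*ex-.028*ey+[0,0,.108],s+.028*ex-.028*ey+[0,0,.106],s-.059*ex+.018*ey+[0,0,.108],s-.047*ex+.107*ex-.089*ey+[0,0,.056],s-.047*ex-.107*ex+.089*ey+[0,0,.056]]: cv2.circle(a,q(P),2,(0,0,255),-1)
c=np.hstack([a]);print(c.shape);cv2.imwrite("pics/c9.png",c)
E
```

```text
[ 0.50343934 -0.2818469   0.13226126] [ 0.86382021 -0.43763225 -5.62610749]
(588, 504, 3)
```

View pics/c9.png

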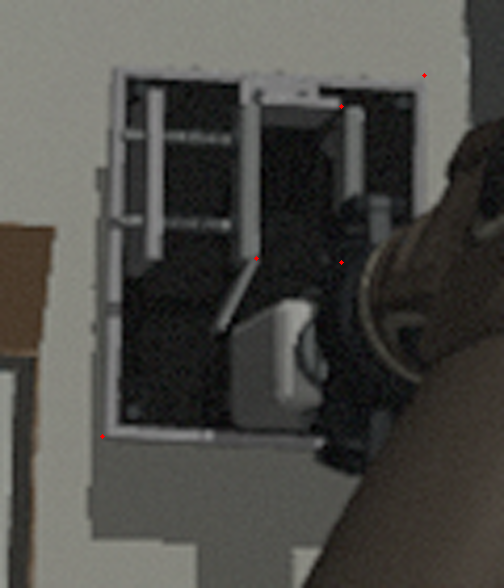

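The dots match the sprung bar's front end (256,258) and the plate/fixed-bar corner (340,105). The bottle hangs square in front of the bars, its left side at about x = 233 in the crop. I check its position numerically.

```bash
python3 - <<'E'
from h import *
np.set_printoptions(precision=4,suppress=True)
f=r.grab_frame("top");o=r.get_obs()
z0=o["tool_pos"][2]-.0387
C=lambda x,y:(420+x/4.2-.4,175+y/4.2-.4)
for p,z in [((233,350),z0),((233,420),z0),((276,400),z0+.104),((275,310),z0+.104),((290,298),z0+.104)]: print(p,z,at(f,C(*p),z))
for v in range(246,280,3): print(v,f["frame"][v,466:500].mean(1).round().astype(int))
E
```

```text
(233, 350) 0.09363874479805488 [ 0.5192 -0.2571  0.0936]
(233, 420) 0.09363874479805488 [ 0.481  -0.2558  0.0936]
(276, 400) 0.19763874479805488 [ 0.4798 -0.2524  0.1976]
(275, 310) 0.19763874479805488 [ 0.5255 -0.2535  0.1976]
(290, 298) 0.19763874479805488 [ 0.5316 -0.2613  0.1976]
246 [17 13 19 24 17 15 16 33 64 95 90 34 21 26 23 18 19 25 17 26 41 73 95 91
 93 92 95 77 37 38 18 11 21 22]
249 [ 12  25  15  20  15  28  45  86 104  66  15  25  25  27  33  51  58  69
  68  72  91 105 121 135 145 148 148 127  72  51   7  16  23  10]
252 [ 26  23  26  23  43  50  86  89  26  19  38  60  67  70  60  55  56  56
  51  67  89  99 115 132 143 131  86  53  57  25  14  11  17  19]
255 [ 25  29  25  20  27  20  20   9  19  42  56  55  54  55  54  56  52  48
  53  70  87  99 115 135 113  35  54  83  76  37  11  26   9  14]
258 [ 13  22  25  25  21  26  20  19  25  38  51  55  52  54  51  53  55  54
  52  64  86 103 116 118  81  25  55  84  76  50  28   7  18  16]
261 [ 23  20  27  27  17  23  18  19  25  41  53  54  54  55  55  54  52  55
  52  65  89 101 117 112  75  48  36  64  73  46  50  43  21  16]
264 [ 23  25  21  13  14  20   8  17  26  41  50  54  53  57  56  56  56  56
  52  65  86  97 111 112  86  87  69  37  40  49  67  70  16  24]
267 [ 31  24  18  13  14  17  20   9  27  42  55  58  56  54  55  52  51  55
  54  61  86  98 114 110  83  90  89  92  84  70  51  10  19  18]
270 [23  7 27 24 13 14 21 19 31 40 57 53 58 56 50 55 50 56 57 52 63 76 74 74
 77 74 76 77 78 79 59 18 15 17]
273 [22 15 14 18 16 25 18 14 19 31 56 54 56 56 55 53 59 55 59 58 56 60 60 59
 59 55 40 37 44 29 10 17 17 15]
276 [32 28 15 18 23 11 12  9 20  8  9 41 47 46 50 52 51 50 50 51 47 52 51 54
 51 48 48 41 12 12 14 20  9 22]
279 [115 106 104 116 104  79  79  80  79  77  74  79  80  79  78  80  80  80
  83  82  80  82  79  79  73  65  66  66  66  83  81  50  19  22]
```

Bottle centre y ≈ -0.283, which agrees with the TCP. I lower onto the mat.

play_rows(commands="40 0 -1 -15 0 0 0; 40 0 -1 -30 0 0 0; 40 0 -1 -33 0 0 0; 40 0 -1 -33 0 0 0")

```text
time_s: 20.08
tool_pos: [0.5019, -0.2826, 0.0965]
tool_rot: [-2.269, -2.17, -0.008]
force: [0.1, 0.5, -6.0]
opening: 0.0547
grip_force: 82.4
```

play_rows(commands="40 0 0 -2 0 0 0; 40 0 0 -4 0 0 0; 40 0 0 -4 0 0 0")

```text
time_s: 20.45
tool_pos: [0.5028, -0.2831, 0.0948]
tool_rot: [2.27, 2.17, 0.01]
force: [-2.5, 1.2, 4.7]
opening: 0.0546
grip_force: 83.5
```

play_rows(commands="40 0 0 1 0 0 0; 40 10 -0.5 1 0 0 0; 40 20 -0.9 1 0 0 0; 40 30 -1.4 1 0 0 0; 40 40 -1.8 1 0 0 0; 40 50 -2.3 1 0 0 0; 40 60 -2.7 1 0 0 0; 40 60 -2.7 1 0 0 0")

```text
time_s: 21.45
tool_pos: [0.5615, -0.2864, 0.0949]
tool_rot: [-2.271, -2.17, -0.005]
force: [-7.1, 0.8, 6.3]
opening: 0.0547
grip_force: 83.9
```

play_rows(commands="40 10 -0.5 0 0 0 0; 40 20 -0.9 0 0 0 0; 40 30 -1.4 0 0 0 0; 40 40 -1.8 0 0 0 0; 40 50 -2.3 0 0 0 0; 40 50 -2.3 0 0 0 0")

```text
time_s: 22.2
tool_pos: [0.6107, -0.2882, 0.0949]
tool_rot: [-2.27, -2.169, -0.004]
force: [-9.5, 0.6, 7.8]
opening: 0.0547
grip_force: 83.9
```

play_rows(commands="40 4 -0.2 0 0 0 0; 40 7 -0.3 0 0 0 0; 40 9 -0.4 0 0 0 0; 40 9 -0.4 0 0 0 0")

```text
time_s: 22.7
tool_pos: [0.6185, -0.2886, 0.0949]
tool_rot: [-2.27, -2.167, -0.002]
force: [-12.0, 0.5, 10.2]
opening: 0.0545
grip_force: 84.1
```

play_rows(commands="40 2 -0.1 0 0 0 0; 40 4 -0.2 0 0 0 0; 40 4 -0.2 0 0 0 0")

```text
time_s: 23.08
tool_pos: [0.6224, -0.2888, 0.095]
tool_rot: [-2.27, -2.167, -0.002]
force: [-11.8, 1.0, 10.2]
opening: 0.0545
grip_force: 84.1
```

play_rows(commands="40 2 -0.1 0 0 0 0; 40 4 -0.2 0 0 0 0; 40 4 -0.2 0 0 0 0")

```text
time_s: 23.45
tool_pos: [0.6237, -0.2888, 0.0951]
tool_rot: [-2.268, -2.164, 0.003]
force: [-21.4, 2.3, 13.7]
opening: 0.0544
grip_force: 84.6
```

It stopped against the back plate at x = 0.6237 with 21 N. I ease off, release and go straight up.

play_rows(commands="40 -2 0 1 0 0 0; 40 -2 0 1 0 0 0; 60 -2 0 1 0 0 0; 85 -2 0 1 0 0 0; 85 -2 0 1 0 0 0; 85 -2 0 1 0 0 0; 85 -2 0 15 0 0 0; 85 -2 0 40 0 0 0; 85 -2 0 80 0 0 0; 85 -2 0 130 0 0 0; 85 -60 80 150 0 0 0; 85 -100 120 150 0 0 0")

```text
time_s: 24.95
tool_pos: [0.5509, -0.1918, 0.2434]
tool_rot: [2.27, 2.169, 0.012]
force: [-0.1, 1.2, 0.4]
opening: 0.0846
grip_force: 0.0
```

play_rows(commands="85 -40 50 0 0 0 0; 85 -80 100 0 0 0 0; 85 -120 150 0 0 0 0; 85 -160 200 0 0 0 0; 85 -160 200 0 0 0 0")

```text
time_s: 25.58
tool_pos: [0.3882, 0.0098, 0.2435]
tool_rot: [2.265, 2.175, 0.013]
force: [-0.1, 0.1, 0.6]
opening: 0.0851
grip_force: 0.0
```

```bash
python3 - <<'E'
from h import *
f=r.grab_frame("top");g=r.grab_frame("scene");o=r.get_obs();print(o["time_s"],o["tool_pos"],o["force"])
cv2.imwrite("pics/f_top.png",f["frame"][:,:,::-1]);cv2.imwrite("pics/f_scene.png",g["frame"][:,:,::-1])
ex=np.array([np.cos(np.radians(2.6)),-np.sin(np.radians(2.6)),0]);ey=np.array([-ex[1],ex[0],0]);s=np.array([.6245,-.2893,.056])
print("seat cap expected",proj(f,s+[0,0,.126]),"clamp inner edge expected at 10mm",proj(f,s-.05*ex+.028*ey+[0,0,.108]), "at rest",proj(f,s-.05*ex+.018*ey+[0,0,.108]))
gray=cv2.cvtColor(f["frame"],cv2.COLOR_RGB2GRAY)
# caps: circles in enlarged image
for n,(u,v) in dict(A=proj(f,s+[0,0,.126]),C=(231,258),B=(335.5,199.5)).items():
    u0,v0=int(u)-22,int(v)-22;p=cv2.resize(gray[v0:v0+44,u0:u0+44],None,fx=6,fy=6,interpolation=cv2.INTER_CUBIC)
    c=cv2.HoughCircles(p,cv2.HOUGH_GRADIENT,1,100,param1=60,param2=12,minRadius=48,maxRadius=68)
    if c is not None:
        x,y,R_=c[0][0];q=(u0+x/6-.4,v0+y/6-.4);z=.182 if n=="A" else .126;print(n,q,R_/6,at(f,q,z))
E
```

```text
25.675 [0.39018678 0.00833034 0.24290644] [ 0.348974   -0.39815678  0.19903317]
seat cap expected (np.float64(498.12470424829496), np.float64(204.38381470152794)) clamp inner edge expected at 10mm (np.float64(482.8514714632953), np.float64(227.94372667871693)) at rest (np.float64(487.44017999272614), np.float64(228.15876973710644))
A (np.float32(497.85), np.float32(205.68333)) 10.3 [ 0.62161833 -0.28859325  0.182     ]
C (np.float32(229.85), np.float32(248.85)) 9.733334 [0.53380944 0.29932231 0.126     ]
B (np.float32(335.35), np.float32(199.51668)) 9.383333 [0.64760538 0.06258448 0.126     ]
```

```bash
python3 - <<'E'
from h import *
np.set_printoptions(linewidth=200)
f=r.grab_frame("top");I=f["frame"].mean(2)
for u in (486,490,494,498): print(u,[(v,int(I[v,u-1:u+2].mean())) for v in range(188,246)])
ex=np.array([np.cos(np.radians(2.6)),-np.sin(np.radians(2.6)),0]);s=np.array([.6237,-.2889,.056])
for n,P in dict(backtop=s+.028*ex+[0,0,.104],fronttop=s-.028*ex+[0,0,.104],frontfoot=s-.028*ex,barz=s-.028*ex+[0,0,.03],cap=s+[0,0,.126]).items(): print(n,np.round(proj(f,P),1))
E
```

```text
486 [(188, 137), (189, 136), (190, 136), (191, 129), (192, 117), (193, 128), (194, 123), (195, 131), (196, 148), (197, 134), (198, 131), (199, 133), (200, 133), (201, 133), (202, 132), (203, 126), (204, 126), (205, 117), (206, 97), (207, 99), (208, 98), (209, 103), (210, 105), (211, 107), (212, 109), (213, 108), (214, 108), (215, 104), (216, 93), (217, 77), (218, 73), (219, 66), (220, 59), (221, 61), (222, 60), (223, 60), (224, 61), (225, 61), (226, 59), (227, 53), (228, 27), (229, 19), (230, 17), (231, 13), (232, 19), (233, 16), (234, 14), (235, 12), (236, 21), (237, 18), (238, 18), (239, 20), (240, 14), (241, 16), (242, 13), (243, 21), (244, 17), (245, 17)]
490 [(188, 136), (189, 137), (190, 136), (191, 136), (192, 135), (193, 129), (194, 123), (195, 135), (196, 153), (197, 152), (198, 139), (199, 110), (200, 91), (201, 77), (202, 75), (203, 78), (204, 80), (205, 82), (206, 76), (207, 73), (208, 65), (209, 60), (210, 50), (211, 36), (212, 46), (213, 67), (214, 86), (215, 90), (216, 88), (217, 83), (218, 75), (219, 68), (220, 61), (221, 59), (222, 59), (223, 60), (224, 59), (225, 60
[... 930 characters left out ...]
92, 136), (193, 128), (194, 118), (195, 97), (196, 78), (197, 88), (198, 88), (199, 87), (200, 86), (201, 86), (202, 89), (203, 86), (204, 86), (205, 87), (206, 88), (207, 87), (208, 88), (209, 87), (210, 88), (211, 86), (212, 85), (213, 84), (214, 63), (215, 45), (216, 70), (217, 86), (218, 80), (219, 72), (220, 63), (221, 59), (222, 61), (223, 62), (224, 60), (225, 50), (226, 33), (227, 20), (228, 22), (229, 18), (230, 20), (231, 24), (232, 20), (233, 21), (234, 30), (235, 40), (236, 44), (237, 42), (238, 36), (239, 26), (240, 17), (241, 17), (242, 23), (243, 17), (244, 17), (245, 17)]
backtop [495.3 194.5]
fronttop [495.1 219.4]
frontfoot [483.1 228. ]
barz [486.4 225.6]
cap [498.  204.7]
```

The foot edge matches a bottle seated at the felt stop: row 227.9 against 228.0 expected. The cap is within about 1 px, B hasn't moved, and C stands at (0.534, 0.299). I hand in.

```bash
python3 -c "
from workcell import r
print(r.sign_off())"
```

```text
the job is handed in; nothing more can be done
None
```

The heavy bottle, bottle A (near the robot, beside the pink look-alike; about 7 N), is upright in the shaker against the back plate. The fallen bottle weighed about 1 N, so it is empty, and it now stands on the worktop. The third was left standing and not weighed. I handed the job in; it returned no verdict.

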